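# Set the sample clamp to its gauge mark with the knurled wheel and lock it

## Task

On the grey sample clamp, roll the knurled wheel under a fingertip, stroke by stroke, until the moving jaw's pointer stands level with the index blade on the scale bar; then push the lock lever right over to its stop with the finger. Move the jaw only by the wheel and have it on the mark before the lever is swung, press gently, grip and lift nothing, and leave the index and the small things round the clamp where they are.

Things in the scene. Friction and masses are not known exactly. Their poses are not given: they have to be found in the camera images.
- clamp: Sample clamp: dark plate 130 x 282 x 5 mm fixed on the worktop, carrying a grey bed on sprung feet. Origin at worktop height; z up; y is the way the moving jaw closes; x points away from the robot (yaw within 0.4 rad). From -y to +y: wheel housing, moving jaw (66 x 28 mm, top z = 71), fixed jaw (66 x 60 mm, y = 40 to 100, top z = 71) carrying the lever. Scale bar along the -x edge, top z = 45.
- wheel_top (a point): Top of the knurled dark steel wheel when unpressed: x = 0, y = -105, z = 90 mm in the clamp's frame; does not turn or sink. Wheel radius 35, width 32 mm, axle along the clamp's y, standing 17 mm proud of two cheeks (78 mm along x, 10 mm thick, top z = 73). Pressed from above, the whole bed with wheel and jaws sinks straight down up to 7 mm: about 2 N to start, then 0.9 N per mm.
- wheel (a joint): Turn of the knurled wheel in rad, 0 at the start. Its top rolling towards the clamp's +x counts positive and closes the jaw, 3.82 mm per rad (1.09 mm for 10 mm of rim); towards -x opens it. Pressed down 3 to 6 mm it rolls with a fingertip by friction (drag about 2.5 N at the rim) and stays where it is left.
- jaw (a joint): Travel of the moving jaw in m, 0 at the start (open), growing as the gap closes, up to 0.030.
- pointer_tip (a point): Outer end of the thin upright pointer blade (2.5 mm thick) on the moving jaw, on the jaw's -x side above the scale bar; it travels along the clamp's y with the jaw.
- index_tip (a point): Top of the thin upright index blade (2.5 mm thick, top z = 60 mm) of the dark rider on the scale bar, the gauge mark. It stands 8 to 24 mm ahead (+y) of the pointer at the start; pointer and index are level when they have the same y in the clamp's frame. The rider can slide when pushed and must stay where it is.
- lock_lever (a joint): Angle of the lock lever in rad: 0 open (arm points to the clamp's -x), 1.3 at its stop, locked (arm swung clockwise seen from above, nearly to the clamp's +y). Starts between 0 and 0.2, stays where it is left, friction 0.06 N m, about 1.1 N at the knob. It does not itself hold the wheel.
- lever_knob (a point): Centre of the top of the lever's upright black knob: a cylinder 16 mm across from z = 77 to z = 111 mm, 55 mm from the lever's pivot, which is at x = 0, y = 75 mm in the clamp's frame. The arm below it, 10 mm wide, spans z = 77 to 84 mm.
- vial_1: Glass sample vial with a white cap, 30 mm across, 56 mm high, loose behind the clamp; origin under its centre.
- stopper: Brown rubber stopper, 29 mm across, 28 mm high, loose behind the clamp; origin under its centre.
- funnel_2: White plastic funnel standing upside down on its rim, 70 mm across, 85 mm high, loose to the right of the clamp; origin under its centre.
- timer: White bench timer, 60 x 68 x 18 mm, loose to the right of the clamp; origin under its centre.
- weigh_boats_2: Small stack of white weighing boats, 48 x 73 x 17 mm, loose to the left of the clamp; origin under its centre.

How it is judged (in metres and radians):
On the way, in this order (a step that is already met when the one before it is completed fails the run):
1. pointer level with the index, lever not yet swung (y of pointer_tip in the frame of index_tip between -0.002 and 0.002 m and value of joint lock_lever below 0.4 rad and velocity of joint jaw between -0.002 and 0.002 m/s), for 0.3 s.
2. lever at its stop, pointer still level with the index (y of pointer_tip in the frame of index_tip between -0.002 and 0.002 m and value of joint lock_lever above 1.2 rad), for 0.2 s.
At the end, for the whole second after the job is handed in: The pointer stands within 2 mm of the index along the slide, the lock lever is within 0.1 rad of its stop (joint over 1.2), the index has not been moved (under 1.5 mm) and the loose things stand where they stood (within 20 mm) (all of step 2 and distance of index_tip from where it was at the start of the episode below 0.0015 m and distance of each of vial_1, stopper, funnel_2, timer, weigh_boats_2 from where it was at the start of the episode below 0.02 m); the robot touches nothing.
It fails at once if the lever is swung (over 0.5 rad) while the pointer is more than 3 mm off the index (value of joint lock_lever above 0.5 rad and not (y of pointer_tip in the frame of index_tip between -0.003 and 0.003 m)).
It fails at once if the wheel or the lever is gripped or pressed hard (over 35 N) (contact force between the arm and wheel above 35 N or contact force between the arm and lock_lever above 35 N).
It fails at once if the moving jaw is pushed directly (over 3 N) (contact force between the arm and jaw above 3 N).
It fails at once if the index is pushed (over 3 N) (contact force between the arm and index above 3 N).
It fails at once if a loose thing is pushed away (over 30 mm) or lifted (distance of any of vial_1, stopper, funnel_2, timer, weigh_boats_2 from where it was at the start of the episode above 0.03 m or height (world z) of any of vial_1, stopper, funnel_2, timer, weigh_boats_2 above 0.015 m).
It also fails if it takes over 67 s, if anything falls off the work surface, if the arm or the gripper's body presses on something with over 40 N, if the wrist force passes 120 N, or if a joint passes its speed limit or range.

## Robot

A 6-joint arm with a two-finger parallel gripper is mounted at the origin on a cart in front of the work surface, level with it; the furniture and walls round the work are solid. World frame = base frame: x ahead of the robot, y to its left, z up, the work surface at z = 0. Lengths are in m, angles in degrees, forces in N, time in s.
With the tool pointing down it reaches from about 0.4 to 0.825 m from the base axis. Payload 7 kg.
Tool frame: the origin (TCP) lies midway between the tips of the shut fingers; the grasp point (between the pads) lies 19 mm behind it; z points along the fingers, y is the direction in which the jaws open and shut (so a half turn about z gives the same grasp; the last joint's range is limited). The gripper opens to 88 mm and grips with 3 to 60 N. Pads are 19 mm wide; open, the fingers measure 130 mm over their backs; the gripper's body (78 mm by 193 mm) begins 47 mm behind the grasp point.
Start: joints at [83.142, 20.546, 0.682, 0, -70.136, -16.507], TCP at [0.268, 0.62, 0.227] pointing down, gripper open.
Joint ranges: [-176.03, 176.03], [-82.01, 121.73], [-58.28, 71.71], [-173.87, 95.51], [-174.79, -0.11], [-173.66, 173.66]. Speed limits (degrees/s): [136.94, 136.94, 172.46, 180, 180, 180].

## Interface

Orientations are given as [roll, pitch, yaw] about the fixed x, y, z axes, in that order (R = Rz(yaw) Ry(pitch) Rx(roll)).
In Python, from plant import get_state, capture, get_calibration, close_job, boxes_of, cut_out gives the robot as it stands.
- The arm moves only by the tool apply_moves, never from a script. Its argument "commands" is a list of rows, each an object with "grip": the closure, from 0 (fully open) to 1 (shut); "slide": the shift along the tool's x, y, z in m, a list of three; "roll": the turn about the tool's z in degrees. In form: [{"grip": grip, "slide": [x, y, z], "roll": roll}, ...]. A call has 1 to 5 rows; each row is the pose to reach, as a shift and turn from the pose commanded when the call began, along the tool's axes at that moment; what a row does not reach only later rows make up. A row lasts 1/8 s, in which the tool goes at most 62.5 mm and 10.7 degrees, less where a joint would pass 70% of its speed; a pose out of reach is approached as far as the arm can. A call with a gripper value outside its range is refused whole. The fingers move at their own pace and stop on an object; "grip_force" is the grip in N (left out, the last holds). Time passes only in rows, so rows that repeat a pose let the fingers close. It gives the time, the measured TCP pose, the force and the opening at its end, in the units of the state.
- get_state(): the state, without advancing time (a new reading comes with each control period).
- capture(name): name is "scene" or "top" or "wrist"; returns (picture, depth): 384x512x3 uint8, red, green, blue; 384x512 float32, m along the optical axis (not along the pixel's ray), 0 where there is no reading.
- get_calibration(name): a dict with "mtx" (3x3 intrinsics, pixels), "distortion" ([k1, k2, p1, p2, k3] as OpenCV has them; the pictures are not rectified), "R" (3x3) and "t" (3): a world point X has camera coordinates R X + t. Camera axes: x right, y down, z forward; pixel columns grow to the right and rows downward; lengths in m; the calibration is good to about 2 mm. A picture is of the moment at which its call begins: read the wrist's pose just before it. get_calibration takes no time and is no camera call; for the wrist camera it gives the pose at the moment of the call.
- close_job(): hands the job in, once; it reports no verdict.
Trained networks look in the newest picture that a camera, given by its name, has taken for a name from the list of things; names that differ only in an ending like _2 or _b are one class to them, and where a whole thing is asked for, a point or a joint stands for the part that bears it (a point fixed in the world has none). Each returns a list of dicts, best first, with "score" (0 to 1); they miss things now and then, are a little off and sometimes report something else, mostly with a low value. They report only what shows in the picture. A call takes as long as a camera call.
- boxes_of(name, camera): "position" ([x, y, z] in m, in the coordinates of the camera as it stood for that picture, good to about 4 mm: the middle of the surface that is visible of it).
- cut_out(name, camera): "mask" (384x512 bool, what is visible of it).
The state is a dict: "time_s": time; "joints": joint angles; "qd": joint speeds; "joint_torque": joint torques, N m; "tcp_pos": TCP position; "eef_rot": TCP orientation; "contact_force": force on the tool from outside, world axes, zero at the start; "moment": the same for the moment, N m; "gripper_width": finger opening in m.
Only numpy, scipy, OpenCV 4.12 (cv2) and the standard library are available. Lean on these libraries where they do the work, as an engineer would, in place of code of your own. Each camera call takes 0.05 s, during which the arm holds its last target.

## Working session

There is one attempt and no reset: what is moved stays moved. The work goes in short steps, Python scripts to look and compute and a tool call to move; the robot and the scene stay as the last step left them, time stands still between calls to the robot, and variables do not carry over. Pictures are saved under pics/ and viewed, and the job is handed in when it is done.

Besides the shell and the picture viewer there is one more tool, called after "Request:" by a JSON object that holds its "fn" and its "kwargs". apply_moves: Moves the arm, as the interface text tells. Its arguments: {"type":"object","properties":{"commands":{"type":"array"},"grip_force":{"type":"number"}},"required":["commands"]}

```bash
mkdir -p pics; ls
cat > h.py <<'E'
from plant import *
import numpy as np, cv2
def snap(n,f):
    im,d=capture(n); cv2.imwrite('pics/'+f,im[:,:,::-1]); return im,d
def toworld(n,p):
    c=get_calibration(n); return np.array(c['R']).T@(np.array(p)-np.array(c['t']))
def pix2w(n,u,v,z):
    c=get_calibration(n); R=np.array(c['R']);t=np.array(c['t'])
    q=cv2.undistortPoints(np.array([[[u,v]]],float),np.array(c['mtx']),np.array(c['distortion']))[0,0]
    d=R.T@np.array([q[0],q[1],1]); o=-R.T@t
    return o+d*(z-o[2])/d[2]
def w2pix(n,X):
    c=get_calibration(n); r,_=cv2.Rodrigues(np.array(c['R']))
    return cv2.projectPoints(np.array(X,float).reshape(-1,1,3),r,np.array(c['t'],float),np.array(c['mtx']),np.array(c['distortion']))[0].reshape(-1,2)
E
python3 - <<'E'
from h import *
s=get_state();print({k:np.round(v,4) for k,v in s.items()})
for n in ['scene','top','wrist']:
    im,d=snap(n,n+'0.png')
    for o in (['clamp','wheel_top','pointer_tip','index_tip','lever_knob','vial_1','stopper','funnel_2','timer','weigh_boats_2'] if n=='top' else []):
        for r in boxes_of(o,n)[:2]: print(n,o,round(r['score'],2),np.round(toworld(n,r['position']),4))
E
```

```text
pics
{'time_s': np.float64(0.0), 'joints': array([ 8.31410e+01,  2.05902e+01,  6.31100e-01, -2.06000e-02,
       -7.01329e+01, -1.65061e+01]), 'qd': array([-0.0763, -0.0121, -0.1062, -0.0214,  0.0836, -0.0567]), 'joint_torque': array([-8.00000e-04, -5.82722e+01,  2.93067e+01,  6.99740e+00,
        6.90000e-03, -2.00000e-04]), 'tcp_pos': array([0.2675, 0.6192, 0.2256]), 'eef_rot': array([ 1.799063e+02, -7.500000e-03, -2.337210e+01]), 'contact_force': array([ 0.4069,  0.0204, -0.1197]), 'moment': array([ 0.0641, -0.0622, -0.0838]), 'gripper_width': np.float64(0.0876)}
top clamp 0.93 [0.5053 0.0675 0.0278]
top wheel_top 0.93 [0.4992 0.0671 0.0277]
top pointer_tip 0.67 [0.4936 0.0462 0.0731]
top lever_knob 0.51 [0.5137 0.1576 0.0884]
top vial_1 0.39 [0.5993 0.064  0.056 ]
top stopper 0.58 [0.5792 0.0225 0.0238]
top stopper 0.25 [0.5979 0.0635 0.0565]
top funnel_2 0.61 [ 0.4198 -0.2543  0.0153]
top timer 0.74 [ 0.554  -0.2663  0.0166]
top weigh_boats_2 0.91 [0.6033 0.3967 0.0092]
top weigh_boats_2 0.5 [0.4878 0.0433 0.0696]
```

View pics/top0.png

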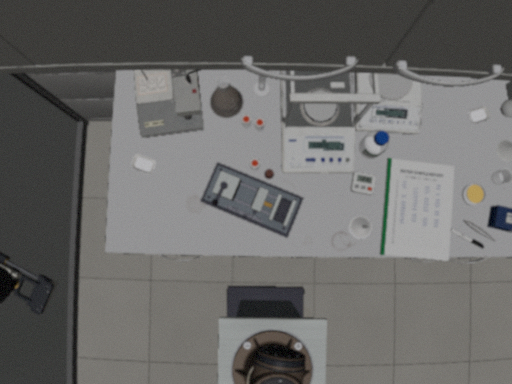

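View pics/scene0.png

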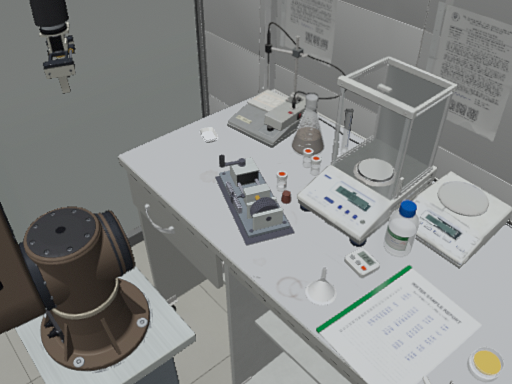

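View pics/wrist0.png

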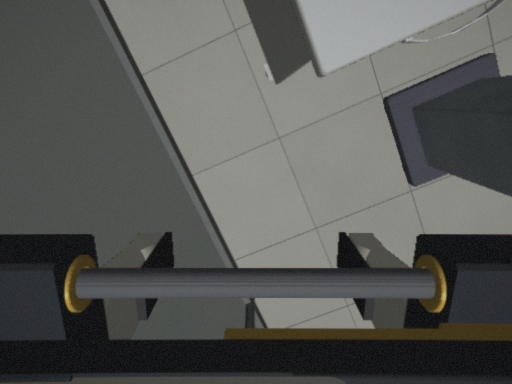

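Run:
```python
from h import *
from scipy.spatial.transform import Rotation as Ro
s=get_state();c=get_calibration('wrist');R=np.array(c['R']);o=-R.T@c['t']
T=Ro.from_euler('xyz',s['eef_rot'],degrees=True).as_matrix()
print('cam in tool',T.T@(o-s['tcp_pos']),'\naxes(tool)',np.round(T.T@R.T,3),'mtx',c['mtx'])
for n in ['top','scene']:
    c=get_calibration(n);print(n,-np.array(c['R']).T@c['t'],np.array(c['mtx'])[0,0])
capture('top');m=cut_out('clamp','top')[0]['mask'].astype(np.uint8)
r=cv2.minAreaRect(cv2.findContours(m,0,2)[0][0]);print(r)
for p in cv2.boxPoints(r): print(p,pix2w('top',*p,0.0))
capture('top');m=cut_out('clamp','top')[0]['mask']
im,d=capture('scene');
for nme in ['clamp','pointer_tip','index_tip','lever_knob']:
    for q in boxes_of(nme,'scene')[:2]:print(nme,q['score'],toworld('scene',q['position']))
im,d=capture('top');cv2.imwrite('pics/topz.png',cv2.resize(im[150:250,180:320,::-1],None,fx=5,fy=5,interpolation=2))
```

```text
cam in tool [ 0.07499856 -0.00083839 -0.1565406 ] 
axes(tool) [[ 0.001 -0.96  -0.281]
 [ 1.     0.001  0.001]
 [-0.001 -0.281  0.96 ]] mtx [[322.71338208   0.         254.93661593]
 [  0.         322.71338208 195.30211197]
 [  0.           0.           1.        ]]
top [0.37066622 0.06258551 1.31059485] 440.4654803463806
scene [-0.12129553 -0.65677677  0.85837965] 476.8493093338627
((251.33131408691406, 198.74295043945312), (95.15885162353516, 45.265869140625), 22.680557250976562)
[198.70416 201.27936] [0.49283632 0.22463425 0.        ]
[216.15836 159.51395] [0.62067165 0.17547386 0.        ]
[303.95847 196.20654] [ 0.51310948 -0.09050303  0.        ]
[286.50427 237.97195] [ 0.38771104 -0.03911042  0.        ]
clamp 0.6 [0.47032462 0.03166869 0.03669664]
pointer_tip 0.63 [0.47945393 0.03798393 0.06466079]
index_tip 0.4 [0.57579442 0.00654932 0.01177219]
lever_knob 0.49 [0.49638088 0.1538819  0.07997055]
```

View pics/topz.png

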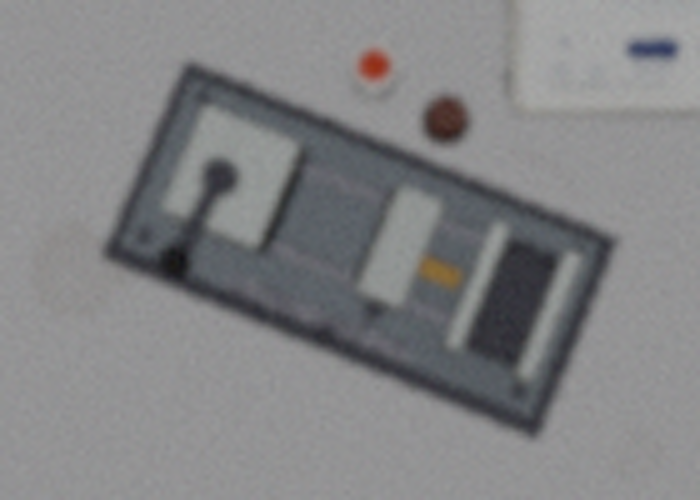

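Request:
{"fn": "apply_moves", "kwargs": {"commands": [{"grip": 1,"slide": [0.043,0.041,0],"roll": 10},{"grip": 1,"slide": [0.086,0.082,0],"roll": 20},{"grip": 1,"slide": [0.13,0.124,0],"roll": 30},{"grip": 1,"slide": [0.174,0.165,0],"roll": 40},{"grip": 1,"slide": [0.218,0.206,0],"roll": 50}], "grip_force": 20}}

```text
time_s: 1.78
tcp_pos: [0.3866, 0.3423, 0.2269]
eef_rot: [-180.0, 0.0, -73.7]
contact_force: [1.0, -0.5, 0.5]
gripper_width: 0.0431
```

Request:
{"fn": "apply_moves", "kwargs": {"commands": [{"grip": 1,"slide": [0.06,-0.007,0],"roll": 10},{"grip": 1,"slide": [0.12,-0.014,0],"roll": 20},{"grip": 1,"slide": [0.18,-0.02,0],"roll": 30},{"grip": 1,"slide": [0.24,-0.028,0],"roll": 40},{"grip": 1,"slide": [0.296,-0.034,0],"roll": 50}]}}

```text
time_s: 2.4
tcp_pos: [0.5041, 0.0683, 0.227]
eef_rot: [-180.0, 0.1, -123.7]
contact_force: [0.5, 0.4, 0.4]
gripper_width: 0.0007
```

Request:
{"fn": "apply_moves", "kwargs": {"commands": [{"grip": 1,"slide": [0,0,0],"roll": 10},{"grip": 1,"slide": [0,0,0],"roll": 20},{"grip": 1,"slide": [0,0,0],"roll": 30},{"grip": 1,"slide": [0,0,0],"roll": 40},{"grip": 1,"slide": [0,0,0],"roll": 50}]}}

```text
time_s: 3.02
tcp_pos: [0.5035, 0.0701, 0.2267]
eef_rot: [180.0, 0.0, -173.7]
contact_force: [-0.1, -0.2, 0.1]
gripper_width: 0.0003
```

Request:
{"fn": "apply_moves", "kwargs": {"commands": [{"grip": 1,"slide": [0,0,0],"roll": 10},{"grip": 1,"slide": [0,0,0],"roll": 20},{"grip": 1,"slide": [0,0,0],"roll": 28.5},{"grip": 1,"slide": [0,0,0],"roll": 28.5}]}}

```text
time_s: 3.52
tcp_pos: [0.5034, 0.0702, 0.2267]
eef_rot: [180.0, 0.0, 158.2]
contact_force: [-0.4, -1.7, 0.4]
gripper_width: 0.0003
```

Run:
```python
from h import *
s=get_state();print(s['time_s'],s['tcp_pos'],s['eef_rot'],s['joints'],s['contact_force'],s['gripper_width'])
im,d=capture('wrist');cv2.imwrite('pics/w1.png',cv2.resize(im[:,:,::-1],None,fx=1.5,fy=1.5,interpolation=2)); np.save('w1d.npy',d)
for o in ['clamp','wheel_top','pointer_tip','index_tip','lever_knob']:
    for r in boxes_of(o,'wrist')[:2]: 
        w=toworld('wrist',r['position']);print(o,round(r['score'],2),np.round(w,4),w2pix('wrist',w))
```

```text
3.525 [0.50343964 0.0701638  0.22671702] [1.79989078e+02 1.00061171e-02 1.58193446e+02] [ 3.01035824e+01  4.70953114e+00 -1.99757063e+01  1.25213199e-03
 -6.52999938e+01 -1.41910659e+02] [-0.41981859 -1.72391436  0.43736156] 0.00032314460792343347
clamp 0.77 [0.4904 0.0707 0.0397] [[250.29509165 163.18276393]]
wheel_top 0.6 [0.4918 0.0737 0.0403] [[253.35623582 163.5085828 ]]
pointer_tip 0.67 [0.4868 0.0485 0.0685] [[227.82062172 173.30802778]]
index_tip 0.68 [0.5014 0.1565 0.0903] [[341.75953455 150.07035005]]
lever_knob 0.68 [0.5028 0.1592 0.0854] [[343.73080947 149.60241089]]
```

View pics/w1.png

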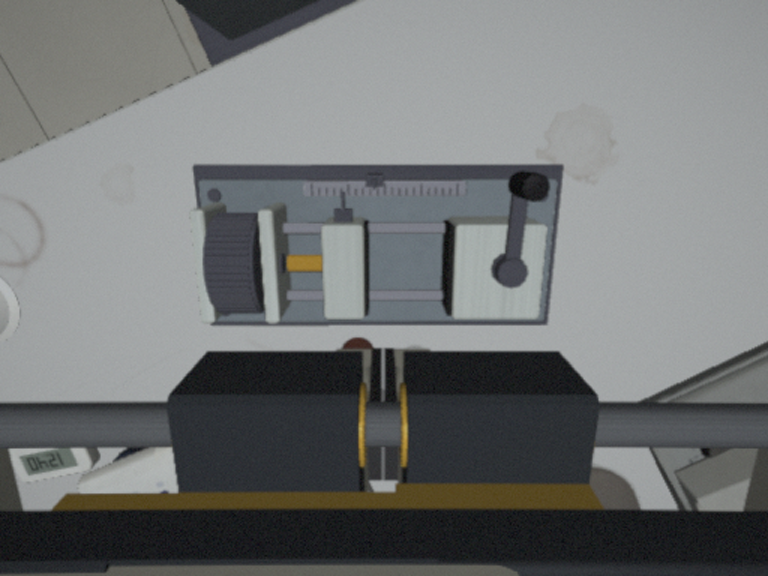

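Run:
```python
from h import *
im,d=capture('wrist')
cv2.imwrite('pics/w2.png',cv2.resize(im[105:155,195:320,::-1],None,fx=6,fy=6,interpolation=2))
# plate corners in orig px
cs=np.array([[194,165.5],[562,166],[547,324],[204,324]])/1.5
P=[pix2w('wrist',*c,0.005)[:2] for c in cs]; print(P)
print(np.linalg.norm(P[0]-P[1]),np.linalg.norm(P[2]-P[3]),np.linalg.norm(P[0]-P[3]),np.linalg.norm(P[1]-P[2]),np.mean(P,0))
v=P[1]-P[0];v2=P[2]-P[3];print(np.degrees(np.arctan2(-v[0],v[1])),np.degrees(np.arctan2(-v2[0],v2[1])))
```

```text
[array([ 0.38969787, -0.03651925]), array([0.49261452, 0.22080297]), array([0.61030968, 0.17485977]), array([ 0.50532016, -0.08874499])]
0.27713996838240945 0.28374331448603357 0.12687016914649812 0.12634448537753204 [0.49948556 0.06759962]
-21.799058446650474 -21.716594236094846
```

View pics/w2.png

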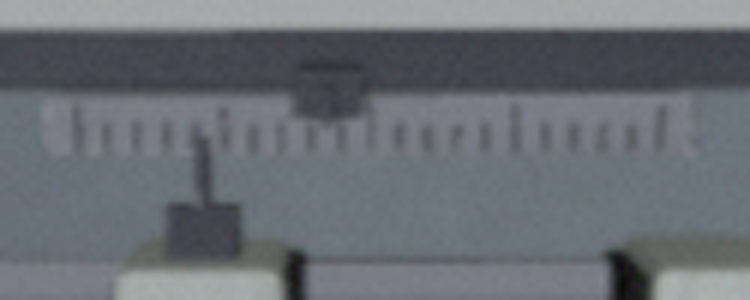

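Request:
{"fn": "apply_moves", "kwargs": {"commands": [{"grip": 1,"slide": [0.008,-0.04,0.02],"roll": 0},{"grip": 1,"slide": [0.016,-0.08,0.05],"roll": 0},{"grip": 1,"slide": [0.021,-0.109,0.097],"roll": 0},{"grip": 1,"slide": [0.021,-0.109,0.097],"roll": 0}]}}

```text
time_s: 4.38
tcp_pos: [0.4397, -0.0252, 0.1267]
eef_rot: [-179.8, -0.3, 158.0]
contact_force: [0.1, 0.0, 1.2]
gripper_width: 0.0002
```

```bash
cat >> h.py <<'E'
def look(f,fx=1.5):
    s=get_state();print(round(s['time_s'],2),np.round(s['tcp_pos'],4),np.round(s['eef_rot'],2),np.round(s['contact_force'],1))
    im,d=capture('wrist');cv2.imwrite('pics/'+f,cv2.resize(im[:,:,::-1],None,fx=fx,fy=fx,interpolation=2)); return im,d
E
python3 - <<'E'
from h import *
look('w3.png')
E
```

```text
4.38 [ 0.4397 -0.0252  0.1267] [-179.79   -0.28  158.05] [0.1 0.  1.2]
```

View pics/w3.png

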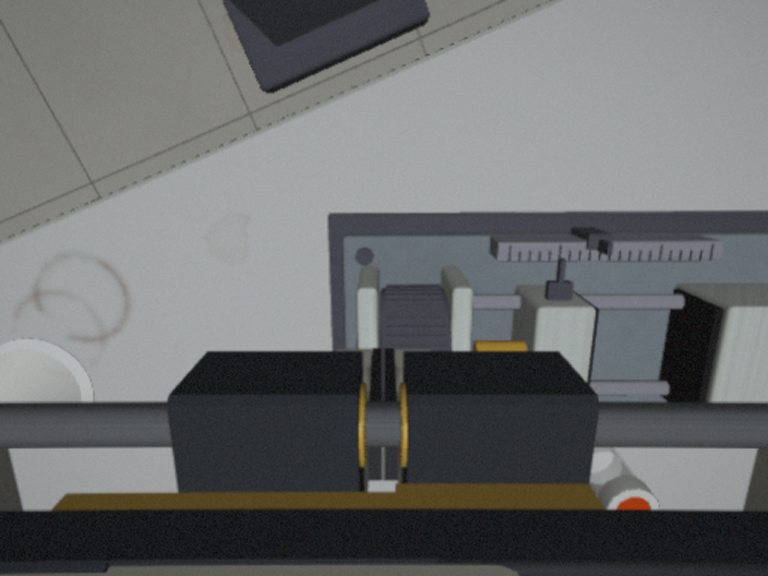

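Run:
```python
from h import *
im,d=capture('wrist')
s=get_state()
ya=np.array([0.3706,0.9288]);xa=np.array([0.9288,-0.3706])
c0=np.array([0.4995,0.0676])
def cl(w): e=w[:2]-c0; return np.round([e@xa*1e3,e@ya*1e3],1)
print('tcp',cl(s['tcp_pos']))
for nm,p,z in [('cheekL out',(357,300),.073),('cheekL in',(378,300),.073),('cheekR in',(450,300),.073),('cheekR out',(472,300),.073),('plate corner',(329,213),.005),('jaw near l',(513,310),.071),('jaw r',(594,310),.071),('pointer',(561,262),.06),('index',(592,240),.05)]:
    w=pix2w('wrist',p[0]/1.5,p[1]/1.5,z); u,v=int(p[0]/1.5),int(p[1]/1.5); print(nm,cl(w),z,'depth',d[v,u])
cal=get_calibration('wrist')
cv2.imwrite('pics/w4.png',cv2.resize(im[140:250,220:420,::-1],None,fx=4,fy=4,interpolation=2))
print(w2pix('wrist',s['tcp_pos']))
```

```text
tcp [ -18.  -105.1]
cheekL out [ -28.9 -116.1] 0.073 depth 0.22449495
cheekL in [ -28.9 -106.4] 0.073 depth 0.225669
cheekR in [-28.9 -73.2] 0.073 depth 0.22452673
cheekR out [-28.9 -63.1] 0.073 depth 0.2555172
plate corner [ -60.5 -135.2] 0.005 depth 0.28035077
jaw near l [-23.4 -43.3] 0.071 depth 0.26047584
jaw r [-23.4  -5.7] 0.071 depth 0.27638346
pointer [-43.9 -19.2] 0.06 depth 0.2668704
index [-52.6  -1.5] 0.05 depth 0.23932628
[[253.42117738 251.00116689]]
```

View pics/w4.png

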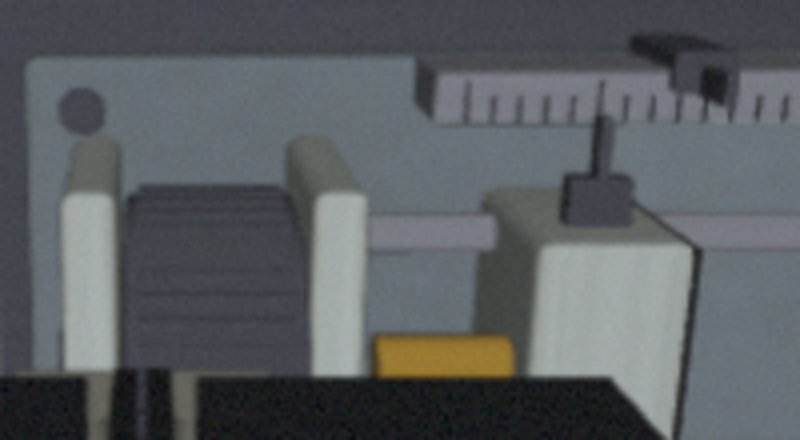

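```bash
cat >> h.py <<'E'
def depw(n,u,v,d):
    c=get_calibration(n); q=cv2.undistortPoints(np.array([[[u,v]]],float),np.array(c['mtx']),np.array(c['distortion']))[0,0]
    z=float(np.median(d[int(v)-1:int(v)+2,int(u)-1:int(u)+2])); return toworld(n,[q[0]*z,q[1]*z,z])
ya=np.array([0.3706,0.9288]);xa=np.array([0.9288,-0.3706]);c0=np.array([0.4995,0.0676])
def cl(w): e=w[:2]-c0; return np.round([e@xa*1e3,e@ya*1e3,w[2]*1e3],1)
E
python3 - <<'E'
from h import *
im,d=capture('wrist'); s=get_state(); print(s['tcp_pos'],cl(s['tcp_pos']))
f=lambda x,y:(220+x/4,140+y/4)
for nm,p in [('cheekL',(90,260)),('cheekL',(90,330)),('cheekR',(340,260)),('jawtop',(610,300)),('plate',(100,120)),('floorplate',(450,300)),('ptr block',(597,208)),('scalebar',(550,105)),('wheel',(215,300)),('wheel',(215,350))]:
    u,v=f(*p); print(nm,cl(depw('wrist',u,v,d)),d[int(v),int(u)])
print(get_calibration('wrist')['distortion'])
E
```

```text
[ 0.44453441 -0.02281903  0.13040564] [ -17.5 -104.4  130.4]
cheekL [ -24.1 -112.3   71.8] 0.22522134
cheekL [ -11.2 -112.4   72.2] 0.22847775
cheekR [-24.1 -68.4  71.6] 0.22534573
jawtop [-16.  -19.8  69.7] 0.23054908
plate [ -39.  -111.8   23.8] 0.26851836
floorplate [  0.5 -36.6  23.9] 0.2797323
ptr block [-30.  -19.9  59. ] 0.23673753
scalebar [-46.1 -25.3  43.9] 0.24622802
wheel [-20.3 -90.9  81.8] 0.21645647
wheel [-13. -91.  86.] 0.21562916
[0.01784477 0.         0.         0.         0.        ]
```

Run:
```python
from h import *
f=lambda x,y:(220+x/4,140+y/4)
for nm,p,z in [('cheekL end',(90,192),.073),('cheekR end',(340,193),.073),('cheekL out',(62,240),.073),('cheekL in',(120,240),.073),('cheekR in',(314,240),.073),('cheekR out',(367,240),.073),('jaw end',(620,246),.071),('jaw l',(538,260),.071),('jaw r',(692,260),.071),('ptr tip',(604,118),.06),('idx far?',(655,40),.06)]:
    print(nm,cl(pix2w('wrist',*f(*p),z)))
# from w1 pose not available: fixed jaw left
```

```text
cheekL end [ -36.8 -112.1   73. ]
cheekR end [-36.6 -69.2  73. ]
cheekL out [ -28.2 -117.    73. ]
cheekL in [ -28.2 -107.    73. ]
cheekR in [-28.2 -73.3  73. ]
cheekR out [-28.2 -64.2  73. ]
jaw end [-26.5 -19.6  71. ]
jaw l [-23.9 -33.7  71. ]
jaw r [-23.9  -6.8  71. ]
ptr tip [-47.  -20.7  60. ]
idx far? [-60.9 -13.2  60. ]
```

Request:
{"fn": "apply_moves", "kwargs": {"commands": [{"grip": 1,"slide": [-0.02,0.052,0],"roll": 0},{"grip": 1,"slide": [-0.043,0.104,0],"roll": 0},{"grip": 1,"slide": [-0.043,0.104,0],"roll": 0},{"grip": 1,"slide": [-0.043,0.104,0],"roll": 0}]}}

```text
time_s: 5.03
tcp_pos: [0.5224, 0.0581, 0.1299]
eef_rot: [180.0, 0.0, 158.2]
contact_force: [-1.5, 0.1, -0.6]
gripper_width: 0.0001
```

```bash
sed -i 's/c0=np.array(\[0.4995,0.0676\])/c0=np.array([0.5072,0.0802])/' h.py
python3 - <<'E'
from h import *
im,d=look('w5.png'); print(cl(get_state()['tcp_pos']))
cv2.imwrite('pics/w6.png',cv2.resize(im[70:170,180:330,::-1],None,fx=5,fy=5,interpolation=2))
np.save('d6.npy',d)
E
```

```text
5.03 [0.5224 0.0581 0.1299] [1.7998e+02 1.0000e-02 1.5820e+02] [-1.5  0.1 -0.6]
[ 22.1 -15.5 129.9]
```

View pics/w5.png

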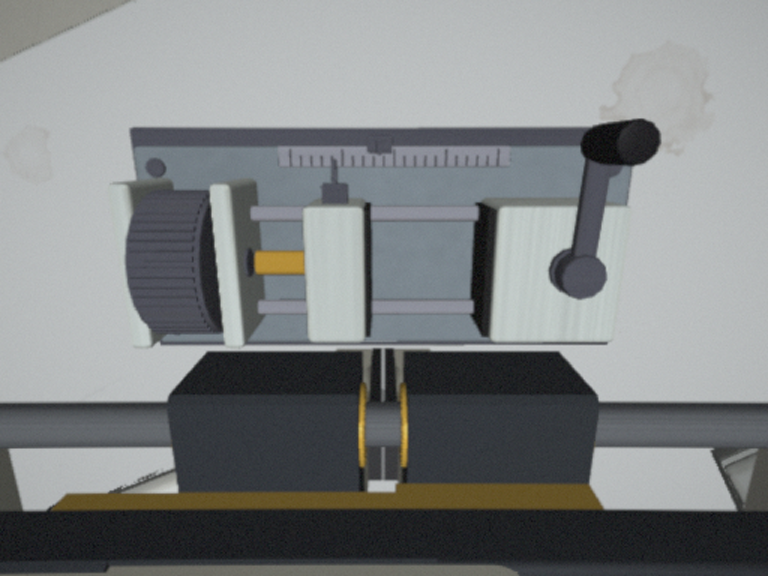

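View pics/w6.png

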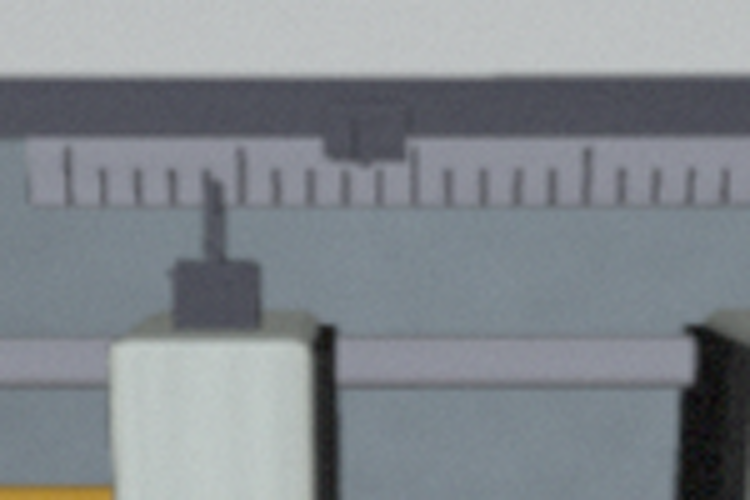

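Run:
```python
from h import *
d=np.load('d6.npy')
for z in (.055,.06,.065,.071): print(z,'ptr',cl(pix2w('wrist',222.6,106,z)),'idx',cl(pix2w('wrist',253,101.5,z)))
for nm,p in [('pivot',(579,272)),('knob',(636,141)),('jaw',(340,280)),('fixjaw',(540,300)),('ptrblock',(335,195)),('wheel',(180,260))]:
    print(nm,cl(depw('wrist',p[0]/1.5,p[1]/1.5,d)))
for nm,p,z in [('wheelL',(150,260),.09),('wheelR',(208,260),.09),('fjl',(497,300),.071),('fjr',(622,300),.071),('fj top',(540,207),.071),('jaw top',(335,208),.071),('jawl',(310,260),.071),('jawr',(366,260),.071),('plate',(133,128),.005),('plate',(632,128),.005)]:
    print(nm,cl(pix2w('wrist',p[0]/1.5,p[1]/1.5,z)))
u,v=222,101
for v in range(100,126,3): print(v,[cl(depw('wrist',u,v,d)).tolist()[2] for u in range(219,227)])
```

```text
0.055 ptr [-51.1 -37.   55. ] idx [-54.1 -16.   55. ]
0.06 ptr [-51.2 -36.6  60. ] idx [-54.1 -16.   60. ]
0.065 ptr [-51.2 -36.1  65. ] idx [-54.1 -16.   65. ]
0.071 ptr [-51.3 -35.5  71. ] idx [-54.1 -15.9  71. ]
pivot [-5.  69.1 85.2]
knob [-57.7  73.  110.1]
jaw [  2.7 -34.4  69.3]
fixjaw [12.3 59.1 69.4]
ptrblock [-35.1 -36.7  58.5]
wheel [-10.7 -99.5  87.4]
wheelL [ -11.3 -110.7   90. ]
wheelR [-11.3 -86.8  90. ]
fjl [11.9 38.6 71. ]
fjr [11.9 96.4 71. ]
fj top [-30.9  54.6  71. ]
jaw top [-30.6 -35.6  71. ]
jawl [ -7.1 -47.6  71. ]
jawr [ -7.1 -22.2  71. ]
plate [ -66.4 -151.3    5. ]
plate [-66.4 121.9   5. ]
100 [43.4, 43.5, 43.4, 43.5, 43.4, 43.7, 44.1, 44.2]
103 [43.5, 43.9, 43.5, 43.8, 43.8, 43.8, 43.5, 43.9]
106 [43.8, 44.4, 57.7, 57.2, 44.6, 44.0, 43.9, 43.7]
109 [44.6, 57.0, 57.9, 58.0, 57.9, 44.0, 43.9, 43.9]
112 [43.1, 57.2, 57.4, 57.6, 57.1, 42.6, 23.8, 23.8]
115 [24.0, 56.8, 57.8, 57.8, 57.1, 24.8, 23.8, 23.4]
118 [23.9, 24.5, 57.5, 57.9, 57.4, 54.8, 23.2, 22.8]
121 [23.4, 23.9, 57.7, 58.2, 57.7, 54.0, 23.8, 23.2]
124 [58.4, 57.9, 57.9, 58.1, 58.3, 58.8, 58.8, 59.0]
```

Request:
{"fn": "apply_moves", "kwargs": {"commands": [{"grip": 1,"slide": [0.022,-0.045,0],"roll": 0},{"grip": 1,"slide": [0.042,-0.0885,0],"roll": 0},{"grip": 1,"slide": [0.042,-0.0885,0.03],"roll": 0},{"grip": 1,"slide": [0.042,-0.0885,0.038],"roll": 0},{"grip": 1,"slide": [0.042,-0.0885,0.044],"roll": 0}]}}

```text
time_s: 5.7
tcp_pos: [0.45, -0.0094, 0.0859]
eef_rot: [-180.0, -0.0, 158.1]
contact_force: [-3.4, -1.9, 5.8]
gripper_width: 0.0007
```

Run:
```python
from h import *
im,d=look('w7.png'); print(cl(get_state()['tcp_pos']))
```

```text
5.7 [ 0.45   -0.0094  0.0859] [-1.7996e+02 -1.0000e-02  1.5815e+02] [-3.4 -1.9  5.8]
[ -20.1 -104.5   85.3]
```

View pics/w7.png

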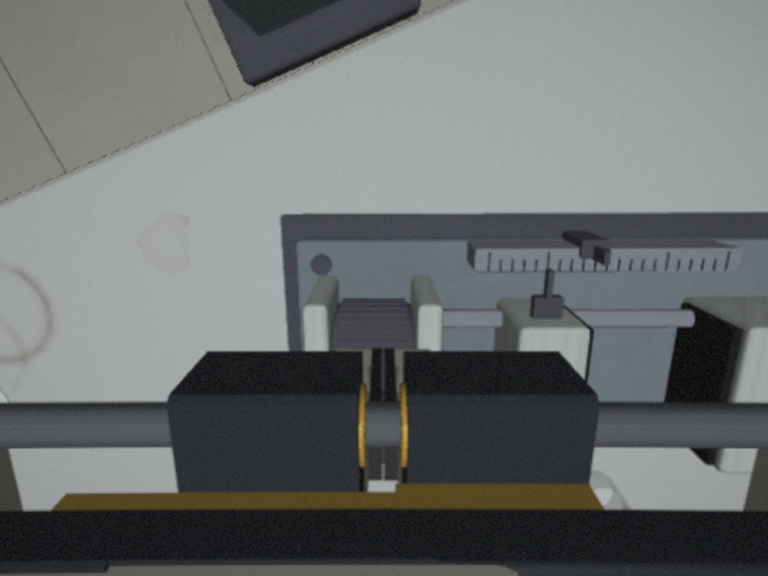

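Request:
{"fn": "apply_moves", "kwargs": {"commands": [{"grip": 1,"slide": [-0.008,0,0],"roll": 0},{"grip": 1,"slide": [-0.017,0,0],"roll": 0},{"grip": 1,"slide": [-0.026,0,0],"roll": 0},{"grip": 1,"slide": [-0.035,0,0.001],"roll": 0},{"grip": 1,"slide": [-0.04,0,0.001],"roll": 0}]}}

```text
time_s: 6.38
tcp_pos: [0.4881, -0.024, 0.0851]
eef_rot: [180.0, 0.0, 158.2]
contact_force: [-1.7, 0.8, 4.1]
gripper_width: 0.0007
```

Run:
```python
from h import *
im,d=look('w8.png'); print(cl(get_state()['tcp_pos']))
```

```text
6.38 [ 0.4881 -0.024   0.0851] [1.7999e+02 3.0000e-02 1.5815e+02] [-1.7  0.8  4.1]
[  21.4 -103.6   85.1]
```

View pics/w8.png

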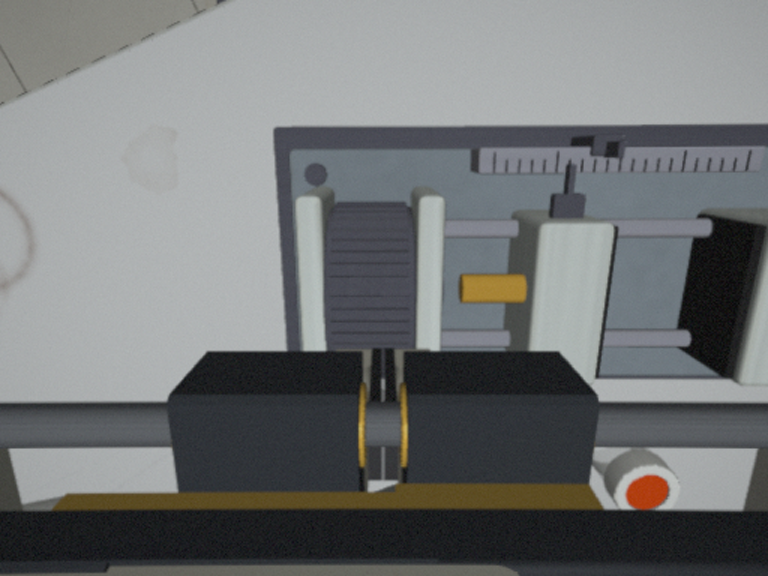

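Request:
{"fn": "apply_moves", "kwargs": {"commands": [{"grip": 1,"slide": [0,-0.003,-0.015],"roll": 0},{"grip": 1,"slide": [0.02,-0.003,-0.017],"roll": 0},{"grip": 1,"slide": [0.042,-0.003,-0.015],"roll": 0},{"grip": 1,"slide": [0.042,-0.003,-0.005],"roll": 0},{"grip": 1,"slide": [0.042,-0.003,-0.001],"roll": 0}]}}

```text
time_s: 7.05
tcp_pos: [0.4464, -0.0109, 0.0855]
eef_rot: [180.0, -0.0, 158.2]
contact_force: [-3.7, 2.1, 5.3]
gripper_width: 0.0004
```

Request:
{"fn": "apply_moves", "kwargs": {"commands": [{"grip": 1,"slide": [-0.008,0,0],"roll": 0},{"grip": 1,"slide": [-0.017,0,0],"roll": 0},{"grip": 1,"slide": [-0.026,0,0],"roll": 0},{"grip": 1,"slide": [-0.035,0,0.001],"roll": 0},{"grip": 1,"slide": [-0.042,0,0.001],"roll": 0}]}}

```text
time_s: 7.68
tcp_pos: [0.4868, -0.027, 0.0847]
eef_rot: [-180.0, 0.0, 158.1]
contact_force: [-1.6, 0.6, 4.5]
gripper_width: 0.0006
```

Request:
{"fn": "apply_moves", "kwargs": {"commands": [{"grip": 1,"slide": [0,0,-0.015],"roll": 0},{"grip": 1,"slide": [0.02,0,-0.017],"roll": 0},{"grip": 1,"slide": [0.042,0,-0.015],"roll": 0},{"grip": 1,"slide": [0.042,0,-0.005],"roll": 0},{"grip": 1,"slide": [0.042,0,-0.001],"roll": 0}]}}

```text
time_s: 8.3
tcp_pos: [0.4461, -0.0112, 0.0849]
eef_rot: [-180.0, -0.1, 158.2]
contact_force: [-4.5, 1.3, 4.9]
gripper_width: 0.0006
```

Request:
{"fn": "apply_moves", "kwargs": {"commands": [{"grip": 1,"slide": [-0.008,0,0],"roll": 0},{"grip": 1,"slide": [-0.017,0,0],"roll": 0},{"grip": 1,"slide": [-0.026,0,0],"roll": 0},{"grip": 1,"slide": [-0.035,0,0.001],"roll": 0},{"grip": 1,"slide": [-0.042,0,0.001],"roll": 0}]}}

```text
time_s: 8.93
tcp_pos: [0.4866, -0.0272, 0.0844]
eef_rot: [-180.0, -0.0, 158.1]
contact_force: [-2.2, 0.1, 3.7]
gripper_width: 0.0005
```

Run:
```python
from h import *
im,d=look('w9.png'); print(cl(get_state()['tcp_pos']))
cv2.imwrite('pics/w9z.png',cv2.resize(im[70:160,300:440,::-1],None,fx=5,fy=5,interpolation=2))
```

```text
8.93 [ 0.4866 -0.0272  0.0844] [-1.7996e+02 -2.0000e-02  1.5812e+02] [-2.2  0.1  3.7]
[  21.5 -107.1   84.5]
```

View pics/w9z.png

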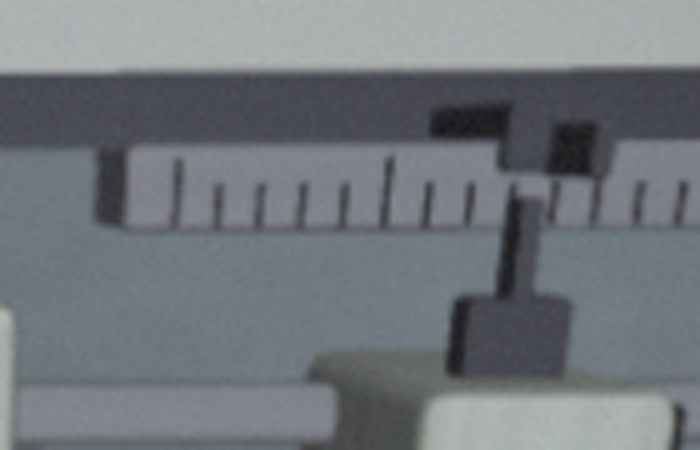

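Request:
{"fn": "apply_moves", "kwargs": {"commands": [{"grip": 1,"slide": [0,0,-0.03],"roll": 0},{"grip": 1,"slide": [0,0.046,-0.045],"roll": 0},{"grip": 1,"slide": [0,0.09,-0.035],"roll": 0},{"grip": 1,"slide": [0,0.09,-0.035],"roll": 0}]}}

```text
time_s: 9.48
tcp_pos: [0.5205, 0.0587, 0.1186]
eef_rot: [-180.0, -0.0, 158.2]
contact_force: [0.3, -0.2, 0.1]
gripper_width: 0.0004
```

Run:
```python
from h import *
im,d=look('w10.png'); print(cl(get_state()['tcp_pos']))
cv2.imwrite('pics/w10z.png',cv2.resize(im[60:150,200:300,::-1],None,fx=6,fy=6,interpolation=2))
for v in range(72,118,3): print(v,[int(cl(depw('wrist',u,v,d))[2]) for u in range(234,272,2)])
```

```text
9.47 [0.5205 0.0587 0.1186] [-1.7998e+02 -2.0000e-02  1.5825e+02] [ 0.3 -0.2  0.1]
[ 20.  -16.4 118.6]
72 [-1, -1, -1, -1, -1, -1, -1, -1, -1, -1, -1, -1, -1, -1, -2, -1, -2, -1, -1]
75 [-1, -1, -2, -1, -1, -1, -1, -1, -1, -1, -1, -1, -1, -1, -1, -1, -1, -1, -1]
78 [-1, -1, -2, -2, -1, -1, -1, -1, -1, -1, -1, -1, -1, -1, -1, -1, 0, -1, -1]
81 [-1, 0, -1, -1, -1, -1, -2, -1, -2, -1, -1, -1, -2, -1, -1, -1, 0, -1, -1]
84 [-1, -1, -1, -1, -1, -1, -1, -1, -1, -1, -1, -1, -1, -2, -1, -1, -2, -1, -1]
87 [0, -1, -1, 0, 0, -1, -1, -1, -1, -1, 0, -1, -1, -1, -1, -1, -1, -1, -1]
90 [3, 3, 3, 3, 3, 3, 3, 3, 3, 4, 3, 3, 3, 3, 3, 3, 3, 3, 4]
93 [3, 3, 3, 3, 3, 4, 46, 46, 46, 46, 46, 46, 47, 4, 3, 3, 3, 3, 2]
96 [3, 3, 3, 3, 4, 47, 47, 47, 47, 48, 48, 47, 47, 47, 4, 3, 3, 3, 3]
99 [3, 4, 4, 4, 4, 46, 47, 48, 48, 58, 58, 47, 47, 47, 42, 5, 4, 4, 4]
102 [43, 43, 42, 43, 43, 47, 47, 48, 48, 58, 58, 47, 47, 47, 43, 43, 43, 43, 43]
105 [43, 43, 43, 43, 43, 44, 47, 46, 48, 58, 57, 47, 47, 46, 44, 43, 43, 43, 43]
108 [43, 43, 43, 43, 44, 43, 43, 43, 43, 43, 43, 43, 43, 44, 43, 43, 43, 43, 43]
111 [43, 44, 43, 44, 57, 57, 43, 43, 43, 43, 43, 43, 43, 43, 43, 43, 44, 43, 43]
114 [43, 42, 42, 44, 58, 57, 43, 43, 43, 43, 43, 43, 43, 42, 43, 43, 43, 43, 42]
117 [23, 23, 23, 24, 57, 57, 24, 23, 23, 23, 23, 23, 23, 23, 23, 23, 23, 23, 23]
```

View pics/w10z.png

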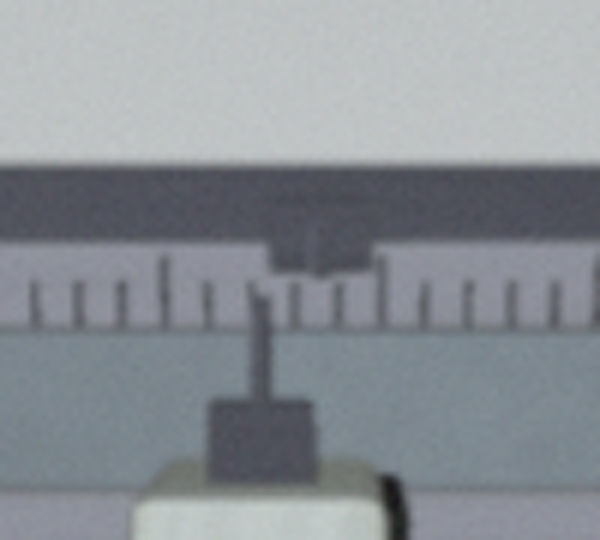

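```bash
cat >> h.py <<'E'
def gap(d,u0=225,u1=285,split=None):
    """y of blades in clamp from depth, world z between 53 and 64 mm"""
    c=get_calibration('wrist');R=np.array(c['R']);t=np.array(c['t'])
    vv,uu=np.mgrid[80:135,150:380]
    q=cv2.undistortPoints(np.stack([uu,vv],-1).reshape(-1,1,2).astype(float),np.array(c['mtx']),np.array(c['distortion'])).reshape(-1,2)
    z=d[80:135,150:380].reshape(-1,1); X=(np.hstack([q,np.ones_like(q[:,:1])])*z-t)@R
    P=np.array([(X[:,:2]-c0)@xa*1e3,(X[:,:2]-c0)@ya*1e3,X[:,2]*1e3]).T
    m=(P[:,2]>52)&(P[:,2]<64)&(P[:,0]<-41)&(P[:,0]>-75)
    return P[m]
def report(d):
    P=gap(d); P=P[np.argsort(P[:,0])]
    for lo in np.arange(-64,-40,1.5):
        k=(P[:,0]>=lo)&(P[:,0]<lo+1.5)
        if k.any(): print(round(lo,1),k.sum(),'y mean %.2f range %.1f..%.1f z %.1f'%(P[k,1].mean(),P[k,1].min(),P[k,1].max(),P[k,2].mean()))
E
python3 - <<'E'
from h import *
im,d=capture('wrist'); report(d)
E
```

```text
-59.5 4 y mean -16.85 range -17.8..-15.9 z 58.8
-58.0 12 y mean -16.86 range -17.8..-15.9 z 58.4
-56.5 8 y mean -16.85 range -17.8..-15.9 z 58.7
-55.0 12 y mean -16.86 range -17.8..-15.9 z 58.6
-52.0 3 y mean -23.14 range -23.8..-22.5 z 54.8
-50.5 12 y mean -23.37 range -24.4..-22.4 z 58.3
-49.0 8 y mean -23.39 range -24.4..-22.4 z 58.0
-47.5 12 y mean -23.41 range -24.4..-22.4 z 58.0
-46.0 8 y mean -23.43 range -24.4..-22.4 z 57.7
-44.5 8 y mean -23.45 range -24.4..-22.4 z 57.7
-43.0 11 y mean -23.36 range -24.4..-22.5 z 57.9
-41.5 1 y mean -24.50 range -24.5..-24.5 z 56.5
```

Request:
{"fn": "apply_moves", "kwargs": {"commands": [{"grip": 1,"slide": [0.02,-0.045,0],"roll": 0},{"grip": 1,"slide": [0.041,-0.0905,0],"roll": 0},{"grip": 1,"slide": [0.041,-0.0905,0.019],"roll": 0},{"grip": 1,"slide": [0.041,-0.0905,0.028],"roll": 0},{"grip": 1,"slide": [0.041,-0.0905,0.033],"roll": 0}]}}

```text
time_s: 10.2
tcp_pos: [0.4477, -0.0125, 0.0863]
eef_rot: [-179.9, -0.0, 158.1]
contact_force: [-2.6, -2.0, 5.4]
gripper_width: 0.0007
```

Request:
{"fn": "apply_moves", "kwargs": {"commands": [{"grip": 1,"slide": [-0.008,0,0],"roll": 0},{"grip": 1,"slide": [-0.017,0,0],"roll": 0},{"grip": 1,"slide": [-0.026,0,0],"roll": 0},{"grip": 1,"slide": [-0.035,0,0.001],"roll": 0},{"grip": 1,"slide": [-0.042,0,0.001],"roll": 0}]}}

```text
time_s: 10.82
tcp_pos: [0.4878, -0.0277, 0.0858]
eef_rot: [180.0, 0.0, 158.2]
contact_force: [-0.1, 0.5, 2.4]
gripper_width: 0.0005
```

Request:
{"fn": "apply_moves", "kwargs": {"commands": [{"grip": 1,"slide": [0,0,-0.03],"roll": 0},{"grip": 1,"slide": [0,0.046,-0.045],"roll": 0},{"grip": 1,"slide": [0,0.09,-0.035],"roll": 0},{"grip": 1,"slide": [0,0.09,-0.035],"roll": 0}]}}

```text
time_s: 11.32
tcp_pos: [0.5219, 0.0583, 0.1201]
eef_rot: [180.0, 0.0, 158.3]
contact_force: [0.0, -0.3, -0.3]
gripper_width: 0.0004
```

Run:
```python
from h import *
im,d=look('w11.png'); print(cl(get_state()['tcp_pos']));report(d)
```

```text
11.32 [0.5219 0.0583 0.1201] [1.7997e+02 3.0000e-02 1.5828e+02] [ 0.  -0.3 -0.3]
[ 21.4 -16.3 120.1]
-59.5 7 y mean -17.41 range -18.2..-16.3 z 58.2
-58.0 8 y mean -17.27 range -18.2..-16.3 z 58.1
-56.5 12 y mean -17.27 range -18.2..-16.3 z 58.5
-55.0 8 y mean -17.27 range -18.2..-16.3 z 58.4
-52.0 6 y mean -19.91 range -20.9..-18.9 z 57.3
-50.5 8 y mean -19.89 range -20.9..-18.9 z 58.4
-49.0 12 y mean -19.91 range -20.9..-18.9 z 57.7
-47.5 8 y mean -19.91 range -20.9..-18.9 z 57.9
-46.0 9 y mean -20.02 range -20.9..-18.9 z 58.2
-44.5 11 y mean -19.83 range -20.9..-18.9 z 57.8
-43.0 8 y mean -19.92 range -20.9..-18.9 z 58.2
-41.5 6 y mean -41.41 range -84.7..-19.0 z 57.7
```

Request:
{"fn": "apply_moves", "kwargs": {"commands": [{"grip": 1,"slide": [0.016,-0.045,0],"roll": 0},{"grip": 1,"slide": [0.0335,-0.0905,0],"roll": 0},{"grip": 1,"slide": [0.0335,-0.0905,0.02],"roll": 0},{"grip": 1,"slide": [0.0335,-0.0905,0.03],"roll": 0},{"grip": 1,"slide": [0.0335,-0.0905,0.035],"roll": 0}]}}

```text
time_s: 12.0
tcp_pos: [0.4553, -0.0163, 0.0854]
eef_rot: [-179.9, -0.0, 158.1]
contact_force: [-4.0, -3.7, 6.9]
gripper_width: 0.0002
```

Request:
{"fn": "apply_moves", "kwargs": {"commands": [{"grip": 1,"slide": [-0.008,0,0],"roll": 0},{"grip": 1,"slide": [-0.016,0,0],"roll": 0},{"grip": 1,"slide": [-0.024,0,0],"roll": 0},{"grip": 1,"slide": [-0.024,0,0],"roll": 0}]}}

```text
time_s: 12.5
tcp_pos: [0.4784, -0.025, 0.0858]
eef_rot: [-179.9, -0.0, 158.2]
contact_force: [-1.4, -4.1, 5.1]
gripper_width: 0.0007
```

Request:
{"fn": "apply_moves", "kwargs": {"commands": [{"grip": 1,"slide": [0,0,-0.03],"roll": 0},{"grip": 1,"slide": [-0.005,0.046,-0.045],"roll": 0},{"grip": 1,"slide": [-0.01,0.09,-0.035],"roll": 0},{"grip": 1,"slide": [-0.01,0.09,-0.035],"roll": 0},{"grip": 1,"slide": [-0.01,0.09,-0.035],"roll": 0}]}}

```text
time_s: 13.12
tcp_pos: [0.5204, 0.0553, 0.1201]
eef_rot: [-179.9, -0.0, 158.2]
contact_force: [0.4, -1.0, 0.0]
gripper_width: 0.0005
```

Run:
```python
from h import *
im,d=look('w12.png'); print(cl(get_state()['tcp_pos']));report(d)
cv2.imwrite('pics/w12z.png',cv2.resize(im[60:150,200:300,::-1],None,fx=6,fy=6,interpolation=2))
```

```text
13.12 [0.5204 0.0553 0.1201] [-1.7995e+02 -5.0000e-02  1.5818e+02] [ 0.4 -1.   0. ]
[ 21.5 -18.6 120.3]
-59.5 7 y mean -16.31 range -17.1..-15.2 z 58.3
-58.0 8 y mean -16.17 range -17.1..-15.2 z 58.5
-56.5 12 y mean -16.17 range -17.1..-15.2 z 58.7
-55.0 8 y mean -16.17 range -17.1..-15.2 z 58.4
-53.5 3 y mean -16.49 range -17.1..-15.8 z 58.5
-52.0 4 y mean -16.16 range -17.1..-15.2 z 57.9
-50.5 8 y mean -16.15 range -17.1..-15.2 z 58.2
-49.0 11 y mean -16.06 range -17.1..-15.2 z 58.1
-47.5 9 y mean -16.26 range -17.1..-15.2 z 57.9
-46.0 8 y mean -16.15 range -17.1..-15.2 z 58.4
-44.5 12 y mean -16.15 range -17.1..-15.2 z 58.4
-43.0 8 y mean -16.14 range -17.1..-15.1 z 57.6
-41.5 4 y mean -16.14 range -17.1..-15.2 z 57.6
```

View pics/w12z.png

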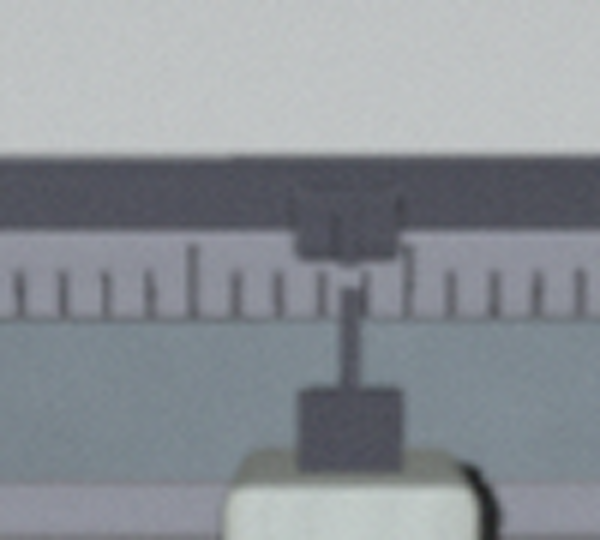

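View pics/w12.png

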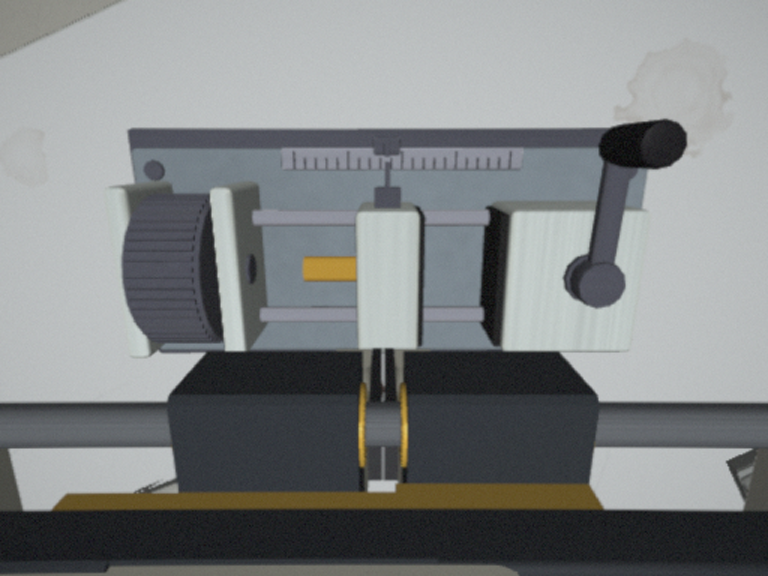

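Run:
```python
from h import *
im,d=capture('wrist'); s=get_state();print(cl(s['tcp_pos']),s['joints'])
c=get_calibration('wrist');R=np.array(c['R']);t=np.array(c['t'])
v,u=np.mgrid[60:225,380:490]
q=cv2.undistortPoints(np.stack([u,v],-1).reshape(-1,1,2).astype(float),np.array(c['mtx']),np.array(c['distortion'])).reshape(-1,2)
z=d[60:225,380:490].reshape(-1,1); X=(np.hstack([q,np.ones_like(q[:,:1])])*z-t)@R
P=np.array([(X[:,:2]-c0)@xa*1e3,(X[:,:2]-c0)@ya*1e3,X[:,2]*1e3]).T
k=P[P[:,2]>106];print('knob',k.mean(0),k.min(0),k.max(0),len(k))
k=P[(P[:,2]>79)&(P[:,2]<90)&(P[:,0]>-12)];print('hub/arm',np.percentile(k,[2,50,98],axis=0),k.mean(0))
k=P[(P[:,2]>79)&(P[:,2]<90)&(P[:,0]<-15)&(P[:,0]>-40)]; print('arm fit y=ax+b',np.polyfit(k[:,0],k[:,1],1),k[:,2].mean())
for p in [(503,300),(640,300)]: print(cl(pix2w('wrist',p[0]/1.5,p[1]/1.5,.071)))
```

```text
[ 21.6 -18.8 120.5] [ 2.75131937e+01  1.19288185e+01 -2.66177541e+01 -2.95956495e-03
 -5.14825692e+01 -1.39390140e+02]
knob [-56.95598883  65.74383598 123.74978884] [-65.01079035 -17.74387089 106.01145486] [-49.24464173  82.07090542 277.05206281] 967
hub/arm [[-11.50519095  62.66216456  80.28204631]
 [ -3.05476072  70.5992981   85.26363743]
 [  5.94067812  80.09887662  86.85552985]] [-3.01179497 70.81639856 84.92587715]
arm fit y=ax+b [-3.79611751e-02  7.10809023e+01] 82.63651029674178
[ 8.5 35.6 71. ]
[ 8.5 96.  71. ]
```

Request:
{"fn": "apply_moves", "kwargs": {"commands": [{"grip": 1,"slide": [0.044,0.029,0],"roll": 0},{"grip": 1,"slide": [0.0875,0.0585,0],"roll": 0},{"grip": 1,"slide": [0.0875,0.0585,0.015],"roll": 0},{"grip": 1,"slide": [0.0875,0.0585,0.03],"roll": 0},{"grip": 1,"slide": [0.0875,0.0585,0.03],"roll": 0}]}}

```text
time_s: 13.85
tcp_pos: [0.4604, 0.1412, 0.0901]
eef_rot: [-179.9, -0.1, 158.1]
contact_force: [-0.8, -0.9, 0.2]
gripper_width: 0.0007
```

Run:
```python
from h import *
im,d=look('w13.png'); s=get_state();print(cl(s['tcp_pos']),s['joints'])
im,d=capture('scene');cv2.imwrite('pics/s13.png',cv2.resize(im[130:260,180:330,::-1],None,fx=5,fy=4.6,interpolation=2))
```

```text
13.85 [0.4604 0.1412 0.0901] [-1.7992e+02 -5.0000e-02  1.5810e+02] [-0.8 -0.9  0.2]
[-65.6  39.7  90.7] [ 4.04959988e+01  1.04274448e+01 -3.35238424e+01  9.25823406e-03
 -4.60892755e+01 -1.52401080e+02]
```

View pics/w13.png

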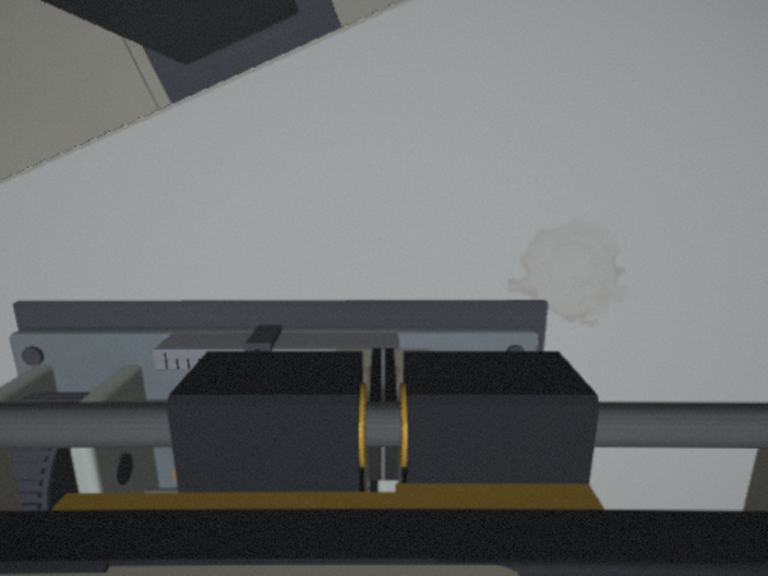

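View pics/s13.png

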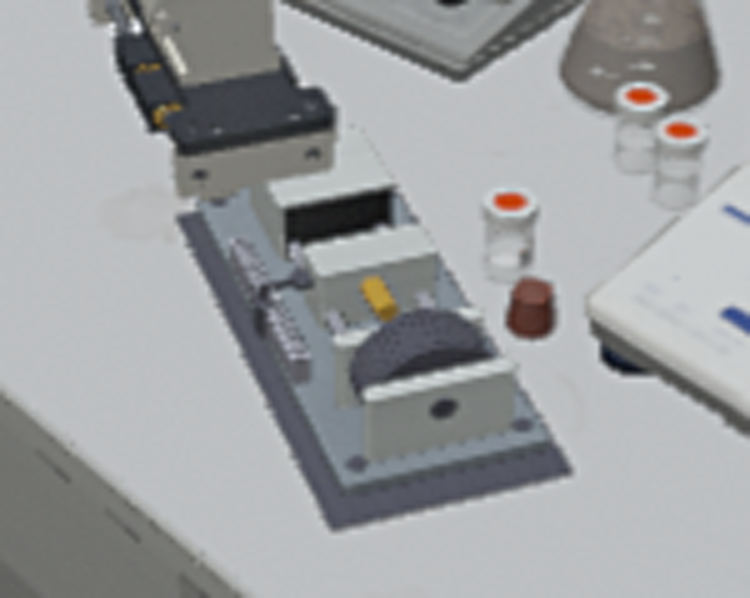

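Run:
```python
from h import *
s=get_state();p=s['tcp_pos']
f=lambda X:[(float((a-180)*5),float((b-130)*4.6)) for a,b in w2pix('scene',X)]
print(f([p,p+[0,0,.066],p+[0,0,.0]-.095*np.r_[ya,0]]))
# tool box corners at y=-21, x ±39 at z+.066 ; ±9.5 at tip
for hx,hy,z in [(.0095,.021,0),(.0095,.01,0),(.039,.0965,.066)]:
    print(hx,hy,z,f([p+np.r_[xa*a*hx+ya*b*hy,z] for a in(-1,1) for b in(-1,1)]))
im,d=capture('scene');cv2.imwrite('pics/s14.png',cv2.resize(im[60:210,130:280,::-1],None,fx=4,fy=4,interpolation=2))
```

```text
[(206.17957253660478, 176.88200338771276), (200.83238596187599, 82.2560292900721), (259.9217165066645, 279.54652549560865)]
0.0095 0.021 0 [(199.86351883071947, 202.03705689805693), (177.8480857873916, 159.01525584793967), (235.12534358692022, 195.13255180986184), (212.32573552362524, 152.43603759930943)]
0.0095 0.01 0 [(193.98855298642516, 190.56114150266387), (183.5061843177283, 170.0767495874708), (229.04221343859462, 183.74427483790126), (218.18644438194582, 163.41474469179764)]
0.039 0.0965 0.066 [(178.1336417153672, 199.913856156467), (80.34892273781097, 3.8199450910777157), (334.6349908889303, 169.40558316670243), (220.80850687061883, -20.43707403925075)]
```

View pics/s14.png

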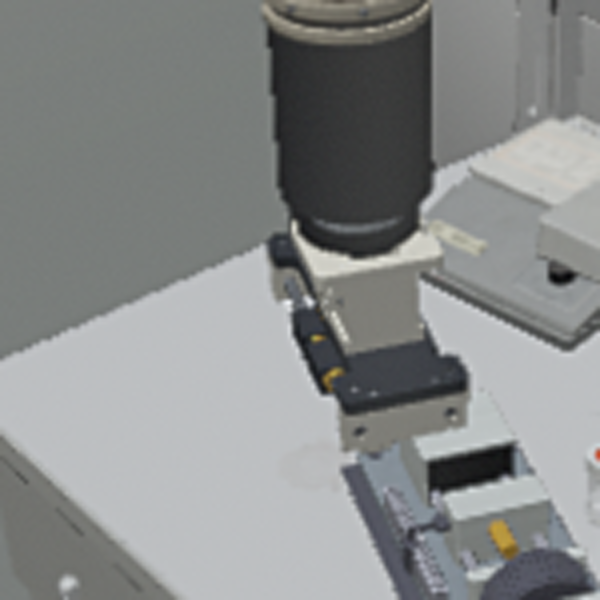

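Request:
{"fn": "apply_moves", "kwargs": {"commands": [{"grip": 1,"slide": [-0.0015,0.008,0],"roll": 0},{"grip": 1,"slide": [-0.0015,0.014,0],"roll": 0},{"grip": 1,"slide": [-0.0015,0.02,0],"roll": 0},{"grip": 1,"slide": [-0.0015,0.026,0],"roll": 0},{"grip": 1,"slide": [-0.0025,0.032,0],"roll": 0}]}}

```text
time_s: 14.62
tcp_pos: [0.4754, 0.1711, 0.0905]
eef_rot: [-180.0, -0.0, 158.1]
contact_force: [-0.5, -2.5, 0.2]
gripper_width: 0.0005
```

Request:
{"fn": "apply_moves", "kwargs": {"commands": [{"grip": 1,"slide": [-0.001,0.005,0],"roll": 0},{"grip": 1,"slide": [-0.002,0.01,0],"roll": 0},{"grip": 1,"slide": [-0.004,0.015,0],"roll": 0},{"grip": 1,"slide": [-0.007,0.02,0],"roll": 0},{"grip": 1,"slide": [-0.01,0.024,0],"roll": 0}]}}

```text
time_s: 15.25
tcp_pos: [0.494, 0.1897, 0.0905]
eef_rot: [180.0, -0.0, 158.1]
contact_force: [-2.1, -0.1, 0.3]
gripper_width: 0.0005
```

Run:
```python
from h import *
im,d=look('w15.png'); s=get_state();print(cl(s['tcp_pos']),s['joints'])
```

```text
15.25 [0.494  0.1897 0.0905] [180.    -0.   158.14] [-2.1 -0.1  0.3]
[-52.5  97.3  90.6] [ 4.22522673e+01  1.45524217e+01 -2.78304433e+01  1.05935975e-02
 -4.75901802e+01 -1.54110399e+02]
```

View pics/w15.png

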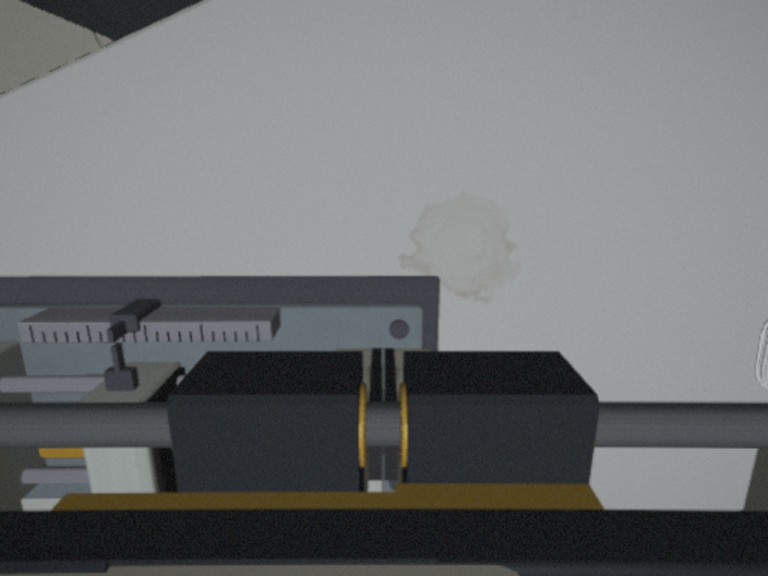

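Request:
{"fn": "apply_moves", "kwargs": {"commands": [{"grip": 1,"slide": [-0.004,0.005,0],"roll": 0},{"grip": 1,"slide": [-0.008,0.01,0],"roll": 0},{"grip": 1,"slide": [-0.011,0.014,0],"roll": 0},{"grip": 1,"slide": [-0.014,0.017,0],"roll": 0}]}}

```text
time_s: 15.8
tcp_pos: [0.5133, 0.2001, 0.0905]
eef_rot: [-180.0, -0.0, 158.1]
contact_force: [-0.6, -1.0, -0.1]
gripper_width: 0.0006
```

Request:
{"fn": "apply_moves", "kwargs": {"commands": [{"grip": 1,"slide": [0.045,-0.015,0],"roll": 0},{"grip": 1,"slide": [0.045,-0.03,-0.04],"roll": 0},{"grip": 1,"slide": [0.0,-0.06,-0.04],"roll": 0},{"grip": 1,"slide": [-0.03,-0.06,-0.04],"roll": 0},{"grip": 1,"slide": [-0.03,-0.06,-0.04],"roll": 0}]}}

```text
time_s: 16.42
tcp_pos: [0.5204, 0.1325, 0.1308]
eef_rot: [179.9, 0.1, 158.0]
contact_force: [-0.3, 0.2, 0.4]
gripper_width: 0.0006
```

Run:
```python
from h import *
im,d=look('w16.png'); s=get_state();print(cl(s['tcp_pos']),s['joints'])
```

```text
16.43 [0.5204 0.1325 0.1308] [1.7995e+02 6.0000e-02 1.5802e+02] [-0.3  0.2  0.4]
[ -8.2  53.3 130.5] [ 3.53096296e+01  1.24002576e+01 -2.44205286e+01  7.21386371e-03
 -5.31537355e+01 -1.47270302e+02]
```

View pics/w16.png

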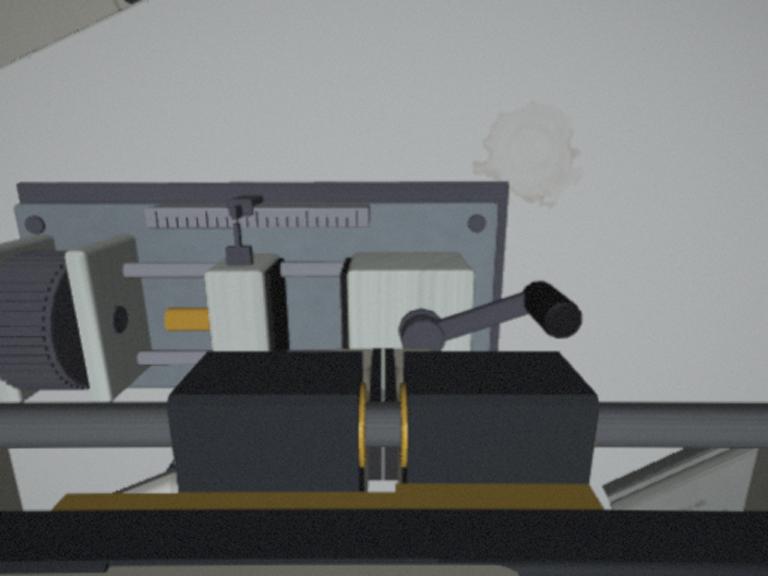

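```bash
cat > lev.py <<'E'
from h import *
im,d=capture('wrist')
c=get_calibration('wrist');R=np.array(c['R']);t=np.array(c['t'])
v,u=np.mgrid[170:232,255:400]
q=cv2.undistortPoints(np.stack([u,v],-1).reshape(-1,1,2).astype(float),np.array(c['mtx']),np.array(c['distortion'])).reshape(-1,2)
z=d[170:232,255:400].reshape(-1,1); X=(np.hstack([q,np.ones_like(q[:,:1])])*z-t)@R
P=np.array([(X[:,:2]-c0)@xa*1e3,(X[:,:2]-c0)@ya*1e3,X[:,2]*1e3]).T
k=P[(P[:,2]>106)&(P[:,2]<116)];print('knob',k.mean(0),len(k))
h=P[(P[:,2]>83.5)&(P[:,2]<90)&(P[:,1]<85)];print('hub',h.mean(0),h.min(0),h.max(0))
a=P[(P[:,2]>79)&(P[:,2]<88)&(P[:,1]>85)&(P[:,1]<108)];p=np.polyfit(a[:,1],a[:,0],1);print('arm slope',p,'angle',np.pi/2-abs(np.arctan(p[0])))
report(d)
E
python3 lev.py
```

```text
knob [-22.00271018 123.6252719  109.35385788] 568
hub [-6.44038699 72.16948498 85.12662794] [-12.79374377  62.78019134  83.532593  ] [-1.01616591 84.92509697 87.08079852]
arm slope [-0.34534188 20.88192383] angle 1.2382772942228322
```

Request:
{"fn": "apply_moves", "kwargs": {"commands": [{"grip": 1,"slide": [0.021,0.03,0],"roll": 0},{"grip": 1,"slide": [0.042,0.061,0],"roll": 0},{"grip": 1,"slide": [0.044,0.061,0.02],"roll": 0},{"grip": 1,"slide": [0.044,0.061,0.04],"roll": 0},{"grip": 1,"slide": [0.034,0.062,0.04],"roll": 0}]}}

```text
time_s: 17.15
tcp_pos: [0.5086, 0.2033, 0.0896]
eef_rot: [-179.9, -0.1, 158.2]
contact_force: [0.2, 0.2, 0.3]
gripper_width: 0.0006
```

Request:
{"fn": "apply_moves", "kwargs": {"commands": [{"grip": 1,"slide": [-0.003,0,0],"roll": 0},{"grip": 1,"slide": [-0.005,0,0],"roll": 0},{"grip": 1,"slide": [-0.007,0,0],"roll": 0}]}}

```text
time_s: 17.52
tcp_pos: [0.5169, 0.2011, 0.0912]
eef_rot: [179.9, 0.0, 158.1]
contact_force: [-2.2, 2.4, 0.0]
gripper_width: 0.0005
```

Run:
```python
from h import *
s=get_state();print(cl(s['tcp_pos']),s['contact_force'])
```

```text
[-35.8 115.9  91.2] [-2.18889548e+00  2.38075047e+00  9.09633960e-04]
```

Creep further in small steps, watching the force.

Request:
{"fn": "apply_moves", "kwargs": {"commands": [{"grip": 1,"slide": [-0.0015,0,0],"roll": 0},{"grip": 1,"slide": [-0.002,0,0],"roll": 0}]}}

```text
time_s: 17.77
tcp_pos: [0.5178, 0.2005, 0.0907]
eef_rot: [180.0, -0.1, 158.1]
contact_force: [-7.3, 5.7, 3.0]
gripper_width: 0.0003
```

Request:
{"fn": "apply_moves", "kwargs": {"commands": [{"grip": 1,"slide": [-0.001,0,0],"roll": 0},{"grip": 1,"slide": [-0.001,0,0],"roll": 0}]}}

```text
time_s: 18.02
tcp_pos: [0.5179, 0.2004, 0.0905]
eef_rot: [180.0, -0.1, 158.1]
contact_force: [-9.4, 8.0, 2.5]
gripper_width: 0.0002
```

Run:
```python
from h import *
s=get_state();print(cl(s['tcp_pos']),s['contact_force'],s['moment'])
```

```text
[-34.6 115.6  90.5] [-9.38067719  8.03172442  2.46717561] [2.8300872  3.03900318 0.14899758]
```

Request:
{"fn": "apply_moves", "kwargs": {"commands": [{"grip": 1,"slide": [0.015,0,0],"roll": 0},{"grip": 1,"slide": [0.025,0,-0.02],"roll": 0},{"grip": 1,"slide": [0.015,-0.02,-0.04],"roll": 0},{"grip": 1,"slide": [-0.027,-0.062,-0.04],"roll": 0},{"grip": 1,"slide": [-0.027,-0.062,-0.04],"roll": 0}]}}

```text
time_s: 18.65
tcp_pos: [0.5214, 0.1291, 0.1309]
eef_rot: [-180.0, 0.0, 157.9]
contact_force: [-0.3, -0.1, -0.3]
gripper_width: 0.0001
```

```bash
python3 lev.py
python3 - <<'E'
from h import *
im,d=look('w17.png');print(cl(get_state()['tcp_pos']))
E
```

```text
knob [-18.46150752 125.61841791 109.31679931] 569
hub [-4.68066708 72.98149305 85.09263195] [-12.75578008  63.86588438  83.50805655] [ 2.50312832 84.12889517 87.26065133]
arm slope [-0.27592609 16.2697303 ] angle 1.301569344858261
-61.0 1 y mean -14.72 range -14.7..-14.7 z 52.3
18.7 [0.5212 0.1303 0.1307] [-1.7999e+02  2.0000e-02  1.5796e+02] [-0.2 -0.3 -0.7]
[ -6.1  52.5 130.6]
```

Request:
{"fn": "apply_moves", "kwargs": {"commands": [{"grip": 1,"slide": [-0.015,-0.035,-0.005],"roll": 0},{"grip": 1,"slide": [-0.03,-0.07,0.0],"roll": 0},{"grip": 1,"slide": [-0.03,-0.07,0],"roll": 0},{"grip": 1,"slide": [-0.03,-0.07,0],"roll": 0}]}}

```text
time_s: 19.25
tcp_pos: [0.523, 0.0566, 0.1306]
eef_rot: [180.0, 0.0, 158.2]
contact_force: [0.1, 0.3, 0.2]
gripper_width: 0.0003
```

Run:
```python
from h import *
im,d=look('w18.png');print(cl(get_state()['tcp_pos']));report(d)
for o in ['vial_1','stopper','funnel_2','timer','weigh_boats_2']:
    capture('top')
    for r in boxes_of(o,'top')[:2]: print(o,round(r['score'],2),np.round(toworld('top',r['position']),4))
```

```text
19.25 [0.523  0.0566 0.1306] [1.8000e+02 1.0000e-02 1.5816e+02] [0.1 0.3 0.2]
[ 23.4 -15.8 130.7]
-59.5 3 y mean -15.68 range -16.4..-15.0 z 58.2
-58.0 6 y mean -15.68 range -16.4..-15.0 z 58.3
-56.5 9 y mean -15.68 range -16.4..-15.0 z 58.2
-55.0 6 y mean -15.68 range -16.4..-15.0 z 58.3
-53.5 3 y mean -15.67 range -16.3..-15.0 z 58.7
-50.5 9 y mean -15.68 range -16.4..-15.0 z 58.0
-49.0 6 y mean -15.68 range -16.4..-15.0 z 58.4
-47.5 6 y mean -15.68 range -16.4..-15.0 z 58.0
-46.0 9 y mean -15.68 range -16.4..-15.0 z 57.8
-44.5 6 y mean -15.68 range -16.4..-15.0 z 57.9
-43.0 6 y mean -15.68 range -16.4..-15.0 z 57.9
-41.5 3 y mean -15.69 range -16.4..-15.0 z 57.6
funnel_2 0.94 [ 0.4222 -0.2533  0.0153]
timer 0.79 [ 0.557  -0.2682  0.0172]
weigh_boats_2 0.75 [0.6025 0.396  0.0083]
```

View pics/w18.png

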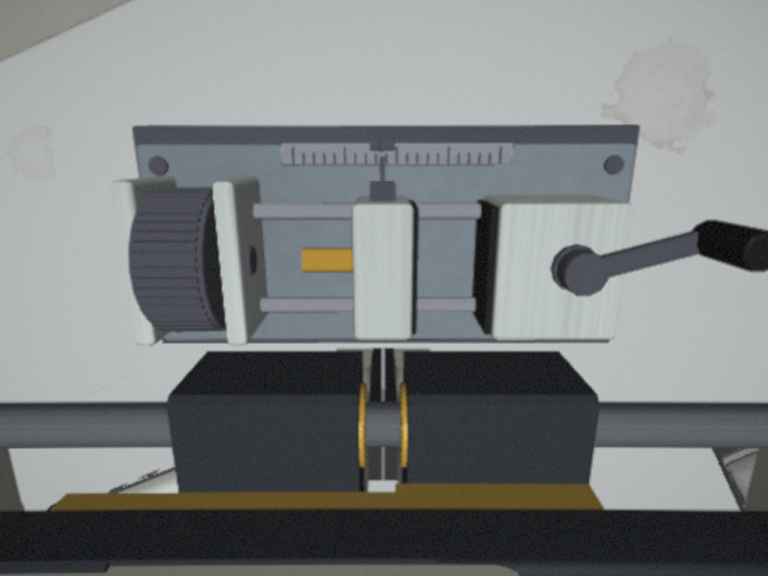

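View pics/w17.png

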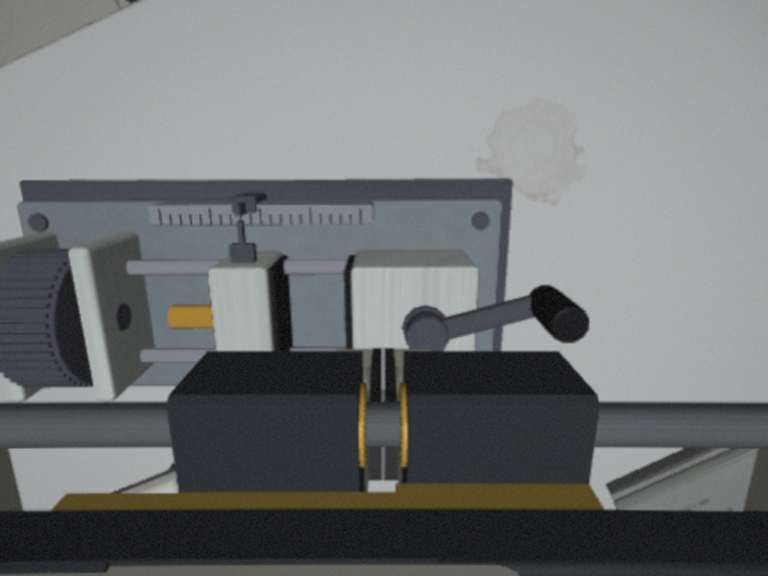

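```bash
python3 -c "
from plant import *
print(close_job())"
```

```text
the job is handed in; nothing more can be done
None
```

I rolled the wheel in five strokes until the pointer stood level with the index. I then pushed the lever over in two goes: the first stopped at about 1.22 to 1.24 rad, and the second reached the stop at about 12 N.

- **Pointer and index:** after the lever was swung, the depth readings put both blades at the same y, within about 0.1 mm.
- **Lever:** the arm fit gives 1.30 rad, and the finger stopped advancing while the force rose, so it is at its stop.
- **Index:** it was never touched. Its measured y stayed between about -15.7 and -17.3 mm in all the looks. That spread is the same size as the 1.5 mm limit, so it cannot confirm the index stayed put on its own.
- **Loose things:** the funnel, timer and weighing boats showed the same top-camera positions within about 4 mm. The vial and stopper were not reported in the final top picture because the arm hides them. They were not approached.
- **Disagreement:** my clamp frame was off by about 15 mm at first, because the plate is not centred on the clamp's origin. I corrected it from the wheel housing. After that, a few mm of mismatch remained between the wheel end and the lever end, so I used local measurements at each.

The job was handed in at about 19.5 s, with the finger clear of everything. No verdict was reported.

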